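Zero the kitchen scale and weigh the lime from the fruit basket

ROBOT

A 6-joint arm with a two-finger parallel gripper is mounted at the origin on a cart in front of the work surface, level with it; the furniture and walls round the work are solid. World frame = base frame: x ahead of the robot, y to its left, z up, the work surface at z = 0. Lengths are in m, angles in rad, forces in N, time in s.
With the tool pointing down it reaches from about 0.275 to 1 m from the base axis. Payload 8.4 kg.
Tool frame: the origin (TCP) lies midway between the tips of the shut fingers; the grasp point (between the pads) lies 19 mm behind it; z points along the fingers, y is the line along which they close (so a half turn about z gives the same grasp; the last joint's range is limited). The gripper opens to 85 mm and grips with 20 to 120 N. Pads are 22 mm wide; open, the fingers measure 114 mm over their backs; the gripper's body (76 mm by 85 mm) begins 54 mm behind the grasp point. The pads swing forward as they close: fully open they stand 13 mm farther back than shut.
Start: joints at [1.282, 0.353, 1.633, -0, 1.155, -0.002], TCP at [0.177, 0.599, 0.202] pointing down, gripper open.
Joint ranges: [-2.63, 2.63], [-0.92, 2.1], [0.06, 2.66], [-1.3, 4.44], [0, 2.69], [-3.02, 3.02]. Speed limits (rad/s): [2.22, 2.22, 2.79, 3.14, 3.14, 3.14].

INTERFACE

Orientations are given as a rotation vector (axis times angle).
In Python, from plant import telemetry, eyes, robot gives the robot as it stands. The module is installed in compiled form; this text tells all that it offers.
- The arm moves only by the tool arm_command, never from a script. Its arguments are lists of equal length, an entry for each row: "delta_pos": the shift along the tool's x, y, z scaled (see below), a list of three; "rotation": the turn, a rotation vector about the tool's x, y, z scaled (see below), a list of three; "claw": the opening, from 0 (shut) to 1 (fully open). A call has 1 to 20 rows; each row is the pose to reach, as a shift and turn from the pose commanded when the call began, along the tool's axes at that moment, turning the shorter way round; what a row does not reach only later rows make up. The controller multiplies each number of a shift by 500 mm and each number of a turn by 180 degrees. A row lasts 1/10 s, in which the tool goes at most 50 mm and 8.59 degrees, less where a joint would pass 70% of its speed; a pose out of reach is approached as far as the arm can. A call with a number of a shift or a turn outside -1 to 1 is refused whole. A call with a gripper value outside its range is refused whole. The fingers move at their own pace and stop on an object; "newtons" is the grip in N (left out, the last holds). Time passes only in rows, so rows that repeat a pose let the fingers close. It gives the time, the measured TCP pose, the force, the opening and the grip force at its end, in the units of the state.
- telemetry.read_state(): the state, without advancing time (a new reading comes with each control period).
- eyes.capture(name): name is "scene" or "top" or "wrist"; returns the picture (420x560x3 uint8, red, green, blue); there is no depth.
- eyes.camera_model(name): a dict with "intrinsics" (3x3 intrinsics, pixels), "R" (3x3) and "t" (3): a world point X has camera coordinates R X + t. Camera axes: x right, y down, z forward; pixel columns grow to the right and rows downward; lengths in m; the calibration is good to about 2 mm. A picture is of the moment at which its call begins: read the wrist's pose just before it. camera_model takes no time and is no camera call; for the wrist camera it gives the pose at the moment of the call.
- robot.close_job(): hands the job in; it is judged then, once.
The state is a dict: "time_s": time; "joints": joint angles; "joint_velocities": joint speeds; "joint_efforts": joint torques, N m; "eef_pos": TCP position; "orientation": TCP orientation; "contact_force": force on the tool from outside, world axes, zero at the start; "torque": the same for the moment, N m; "grip_width": finger opening in m; "grasp_force": force on a finger pad.
Only numpy, scipy, OpenCV 4.12 (cv2) and the standard library are available. Lean on these libraries where they do the work, as an engineer would, in place of code of your own. Each camera call takes 0.05 s, during which the arm holds its last target. There are 200 camera calls.

TASK

Weigh the lime for me. First, with the bowl standing empty on the kitchen scale, press the scale's round key fully down and let it come up again, so that the scale reads zero. Then take the lime (the smaller, rounder fruit) out of the wire fruit basket, leaving both lemons and the basket where they are, and lower it right into the bowl on the scale before letting go; do not touch the key again, and leave the bowl standing on the scale's plate and everything else undisturbed.

Things in the scene. Friction and masses are not known exactly. Their poses are not given: they have to be found in the camera images.
- fruit_basket: Open rectangular basket of thin dark steel wire, loose, 0.7 kg, 190 x 270 mm at the rim (its x by y), 170 x 250 mm at the floor, 68 mm high. Two lemons and a lime lie in it in a row along its y, about 83 mm apart, lengthwise roughly along y, nestling between floor wires that run along y 26 mm apart, tops 8 mm above the worktop. Origin: centre of the underside, z up.
- lime_center (a point): Centre of the lime: the smaller, rounder fruit in the basket, green, 60 mm long (its own x), 48 mm thick (y and z), rigid, 45 to 85 g; it can roll about its long axis. It lies lengthwise along the basket, centre about 31 mm above the worktop, with free room in front and behind (basket x) for fingers.
- lime: The lime as a whole. Its origin lies on its skin, 24 mm from lime_center along the lime's own -z (it turns with the lime as it rolls).
- lemon_a_center (a point): Centre of one lemon: yellow, longer, with pointed ends, 71 mm long (its own x) and 52 mm thick, about 85 g. Stays in the basket.
- lemon_b_center (a point): Centre of the other lemon, the same size. Stays in the basket.
- scale: Flat digital kitchen scale, loose, 1.1 kg, 225 mm (x) by 150 mm (y), white plastic case 19 mm high. A square steel weighing plate (140 x 142 mm) covers the far (+x) part, its top 24 mm above the worktop; at the near (-x) end are a dark display window (left, +y) and the round key (right, -y). Origin: centre of the underside, z up.
- scale_plate (a point): Centre of the top of the scale's steel weighing plate, at [0.037, 0, 0.024] in the scale's frame.
- zero_key_top (a point): Centre of the top face of the scale's round grey zero key, 27 mm across, at [-0.085, -0.038, 0.026] in the scale's frame when up; it moves straight down with the key.
- zero_key (a joint): Travel of the zero key in m: 0 up, 0.005 fully down. It is sprung: begins to move at about 1.5 N, is fully down at about 4 N, and comes up by itself.
- bowl: Round cereal bowl, green outside, cream inside, 140 mm across at the rim, 72 mm high, 0.22 kg, loose, standing empty on the scale's plate. Its wall slopes: inside about 130 mm across at the rim, 80 mm half way down and 50 mm at the floor, which is 11 mm above its underside; a lime lying in it has its centre about 35 mm above the underside. Origin: centre of its underside, z up.
- honey_jar: Glass honey jar with a black lid, 63 mm across and 94 mm tall, a loose bystander behind the basket, beside a pepper mill (170 mm tall) and a salt shaker. Origin: centre of the underside. Wall cabinets hang 0.49 m above the worktop over these three and everything behind them: a high or far-reaching arm swing there hits them.

How it is judged:
By the outcome, as a careful person would: the job done as asked, in the order asked, and still so for the second after the job is handed in, with the robot touching nothing.
It also fails if it takes over 59 s, if anything falls off the work surface, if the arm or the gripper's body presses on something with over 40 N, if the wrist force passes 120 N, or if a joint passes its speed limit or range.

## Working session

There is one attempt and no reset: what is moved stays moved. The work goes in short steps, Python scripts to look and compute and a tool call to move; the robot and the scene stay as the last step left them, time stands still between calls to the robot, and variables do not carry over. Pictures are saved under pics/ and viewed, at most 10 in all, crops included, and the job is handed in when it is done.

Besides the shell and the picture viewer there is one more tool, called after "Call:" in YAML: its name, and indented under it one key for each argument. arm_command: Moves the arm, as the interface text tells. Shifts and turns lie within -1 to 1; 1 stands for 500 mm of shift or 180 degrees of turn. Its arguments: {"type":"object","properties":{"delta_pos":{"type":"array","items":{"type":"array","items":{"type":"number"}}},"rotation":{"type":"array","items":{"type":"array","items":{"type":"number"}}},"claw":{"type":"array","items":{"type":"number"}},"newtons":{"type":"number"}},"required":["delta_pos","rotation","claw"]}

```bash
mkdir -p pics; python3 - <<'E'
from plant import telemetry, eyes
import cv2, numpy as np
s=telemetry.read_state()
print({k:np.round(v,4).tolist() for k,v in s.items()})
for n in("scene","top"):
    cv2.imwrite(f"pics/{n}0.png",eyes.capture(n)[:,:,::-1])
    m=eyes.camera_model(n);print(n,{k:np.round(v,4).tolist() for k,v in m.items()})
E
```

```text
{'time_s': 0.0, 'joints': [1.2816, 0.3536, 1.6342, 0.0, 1.1552, -0.0024], 'joint_velocities': [0.0004, -0.0002, 0.001, -0.0005, 0.002, -0.0009], 'joint_efforts': [-0.0001, -60.5239, -34.2072, 0.0, 0.0091, 0.0001], 'eef_pos': [0.1766, 0.599, 0.2009], 'orientation': [-0.4489, -3.1091, 0.0022], 'contact_force': [-0.3281, -0.1894, -0.8076], 'torque': [0.0472, 0.0505, -0.0294], 'grasp_force': 0.0, 'grip_width': 0.0855}
scene {'intrinsics': [[541.5113, 0.0, 281.7769], [0.0, 541.5113, 212.3689], [0.0, 0.0, 1.0]], 'R': [[0.8828, -0.4697, 0.0117], [-0.2391, -0.4705, -0.8494], [0.4044, 0.747, -0.5276]], 't': [-0.3801, 0.2098, 0.9821]}
top {'intrinsics': [[388.3405, 0.0, 285.4706], [0.0, 388.3405, 200.8641], [0.0, 0.0, 1.0]], 'R': [[0.0, -0.9999, 0.0141], [-0.9962, -0.0012, -0.0875], [0.0875, -0.014, -0.9961]], 't': [0.0869, 0.4632, 0.9277]}
```

View pics/top0.png

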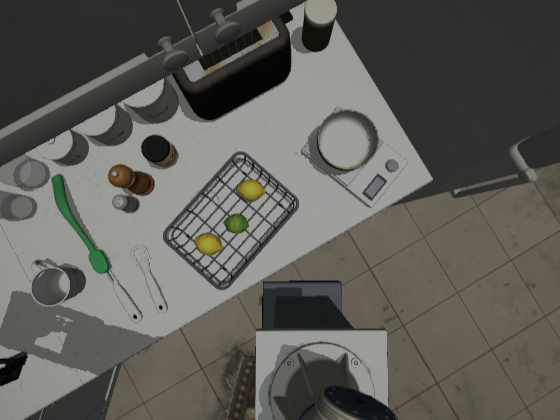

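View pics/scene0.png

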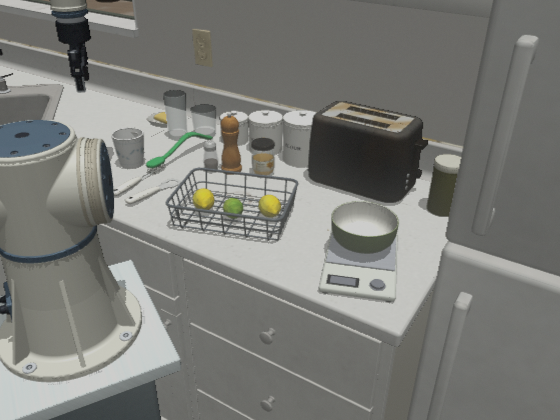

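The top view shows the lime at about (236,223), lemons at (250,190) and (208,244), bowl rim centre at (347,139), and key at (392,165). The scene view agrees: lime (233,207), key (377,284), bowl rim about (364,220).

```bash
cat > h.py <<'E'
from plant import telemetry, eyes
import cv2, numpy as np
from scipy.spatial.transform import Rotation as Ro
def ray(m,p):
    K,R,t=(np.array(m[k]) for k in("intrinsics","R","t"))
    return -R.T@t, R.T@np.linalg.inv(K)@np.array([p[0],p[1],1.])
def at_z(m,p,z):
    c,d=ray(m,p); return c+d*(z-c[2])/d[2]
def proj(m,X):
    K,R,t=(np.array(m[k]) for k in("intrinsics","R","t"))
    q=K@(R@np.array(X)+t); return q[:2]/q[2]
def tri(ms,ps):
    A=np.zeros((3,3));b=np.zeros(3)
    for m,p in zip(ms,ps):
        c,d=ray(m,p); d/=np.linalg.norm(d); P=np.eye(3)-np.outer(d,d); A+=P;b+=P@c
    return np.linalg.solve(A,b)
def blobs(img,lo,hi,amin=60):
    hsv=cv2.cvtColor(img,cv2.COLOR_RGB2HSV)
    k=cv2.morphologyEx(cv2.inRange(hsv,lo,hi),cv2.MORPH_CLOSE,np.ones((3,3)))
    n,l,s,c=cv2.connectedComponentsWithStats(k)
    return [(c[i].round(1).tolist(),s[i].tolist()) for i in range(1,n) if s[i][4]>=amin]
E
python3 - <<'E'
from h import *
np.set_printoptions(precision=4,suppress=True)
M={n:eyes.camera_model(n) for n in("top","scene")}
I={n:cv2.imread(f"pics/{n}0.png")[:,:,::-1].copy() for n in M}
for n in M:
    for nm,lo,hi in(("yel",(20,120,80),(32,255,255)),("grn",(33,120,40),(60,255,255))):
        for c,s in blobs(I[n],lo,hi): print(n,nm,c,s,at_z(M[n],c,.031))
print("key",at_z(M["top"],(392,165),.026),at_z(M["scene"],(377,284),.026))
print("bowl rim",at_z(M["top"],(347,139),.096))
cs=[cv2.resize(I["top"][80:220,290:440],None,fx=4,fy=4,interpolation=2),cv2.resize(I["top"][140:300,155:305],None,fx=3.5,fy=3.5,interpolation=2)]
o=np.zeros((560,600,3),np.uint8);o[:]=cs[0];cv2.imwrite("pics/c1.png",o[:,:,::-1])
cv2.imwrite("pics/c2.png",cs[1][:,:,::-1])
E
```

```text
top yel [250.5, 189.4] [237, 180, 29, 20, 419] [0.4898 0.1718 0.031 ]
top yel [208.1, 243.7] [195, 233, 28, 22, 442] [0.3595 0.2716 0.031 ]
top grn [236.1, 223.4] [225, 215, 24, 18, 324] [0.4078 0.2056 0.031 ]
scene yel [203.4, 198.0] [193, 189, 21, 20, 317] [0.3625 0.2802 0.031 ]
scene yel [269.7, 203.8] [259, 195, 22, 19, 308] [0.4943 0.1825 0.031 ]
scene grn [232.5, 204.9] [224, 198, 18, 15, 187] [0.4127 0.2182 0.031 ]
key [ 0.5512 -0.174   0.026 ] [ 0.547  -0.1765  0.026 ]
bowl rim [ 0.5982 -0.052   0.096 ]
```

View pics/c1.png

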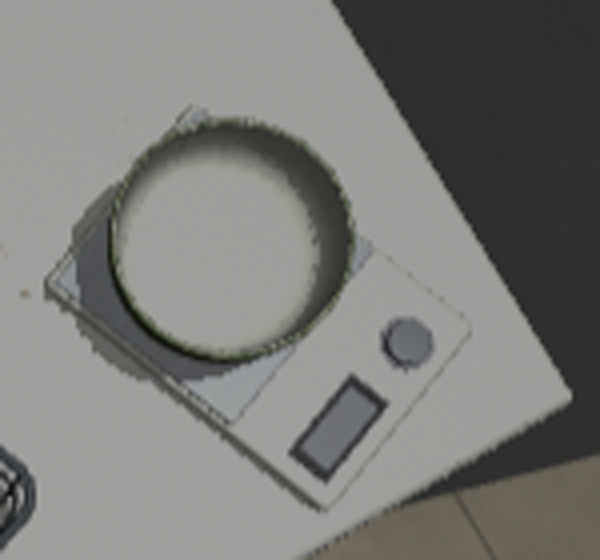

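View pics/c2.png

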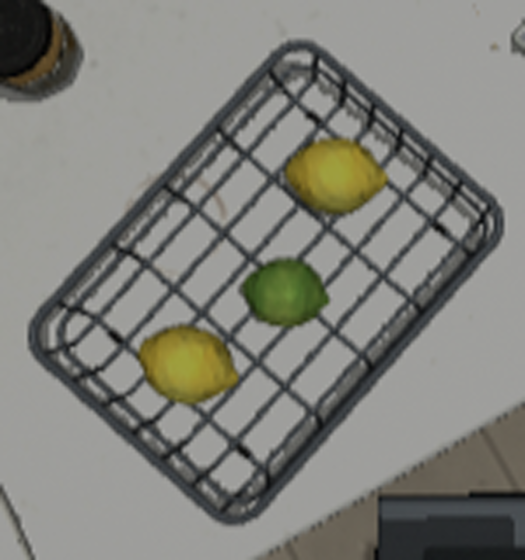

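The crops show the fruit axes lying nearly horizontal in the image, oblique to the basket's row. The key is at crop (407,342), i.e. top pixel (391.7,165.5). The basket rim corners are clear.

```bash
cat >> h.py <<'E'
def Rdown(phi):  # tool z down, tool y (closing line) at world angle phi
    y=np.array([np.cos(phi),np.sin(phi),0]);z=np.array([0,0,-1.]);return np.c_[np.cross(y,z),y,z]
def plan(pos,phi_deg,cur=None):
    s=telemetry.read_state(); p,r=cur if cur else (s["eef_pos"],s["orientation"])
    R0=Ro.from_rotvec(r)
    for ph in(phi_deg,phi_deg+180):
        rv=(R0.inv()*Ro.from_matrix(Rdown(np.radians(ph)))).as_rotvec()
        print("d",np.round(R0.inv().apply(np.array(pos)-p)/.5,4),"rot",np.round(rv/np.pi,4),"rows",np.linalg.norm(np.array(pos)-p)/.05,np.linalg.norm(rv)/.15,ph)
E
python3 - <<'E'
from h import *
np.set_printoptions(precision=4,suppress=True)
m=eyes.camera_model("top")
I=cv2.imread("pics/top0.png")[:,:,::-1].copy()
hsv=cv2.cvtColor(I,cv2.COLOR_RGB2HSV)
for nm,lo,hi in(("yel",(18,100,60),(32,255,255)),("grn",(33,90,30),(65,255,255))):
    k=cv2.morphologyEx(cv2.inRange(hsv,lo,hi),cv2.MORPH_CLOSE,np.ones((3,3)))
    n,l,s,c=cv2.connectedComponentsWithStats(k)
    for i in range(1,n):
        if 150<s[i][4]<700:
            v,u=np.where(l==i); P=np.array([at_z(m,q,.031) for q in zip(u,v)])[:,:2]
            w,V=np.linalg.eigh(np.cov(P.T)); print(nm,c[i],P.mean(0),4*np.sqrt(w),np.degrees(np.arctan2(V[1,1],V[0,1])))
c1=lambda u,v,z:at_z(m,(290+u/4,80+v/4),z)
print("key",c1(407,342,.026))
a,b,c,d=c1(470,328,.019),c1(325,510,.019),c1(48,282,.019),c1(190,108,.019)
print("scale near edge R->L",b-a,np.linalg.norm(b-a),np.degrees(np.arctan2(*(b-a)[1::-1]))-90,"left",c-b,np.linalg.norm(c-b),np.degrees(np.arctan2(*(c-b)[1::-1])))
print("bowl rim c",c1(233,240,.096), "w", c1(112,240,.096)-c1(354,240,.096))
c2=lambda u,v,z=.068:at_z(m,(155+u/3.5,140+v/3.5),z)
e=[c2(*q) for q in((25,340),(300,40),(505,225),(235,525))]
print(e); print("basket",np.mean(e,0),[np.degrees(np.arctan2(*(e[j]-e[i])[1::-1])) for i,j in((0,1),(3,2))])
s=telemetry.read_state();print(Ro.from_rotvec(s["orientation"]).as_matrix())
E
```

```text
yel [250.3205 189.6998] [0.4891 0.1722] [0.0505 0.0659] 84.39961618968385
yel [208.0592 243.7039] [0.3595 0.2717] [0.0495 0.0665] 74.35686168424188
grn [236.0868 223.3413] [0.408  0.2056] [0.0447 0.0548] 83.46755468733265
key [ 0.55   -0.1734  0.026 ]
scale near edge R->L [-0.1129  0.0922  0.    ] 0.14576707389040108 50.78200455035778 left [0.141  0.1689 0.    ] 0.22005672562187695 50.148726976152965
bowl rim c [ 0.5958 -0.0548  0.096 ] w [-0.0005  0.1382  0.    ]
[array([0.3753, 0.3698, 0.068 ]), array([0.5747, 0.1925, 0.068 ]), array([0.451 , 0.0559, 0.068 ]), array([0.2561, 0.2313, 0.068 ])]
basket [0.4143 0.2124 0.068 ] [np.float64(-41.63799958340658), np.float64(-41.98625662356964)]
[[-0.9592  0.2829 -0.0004]
 [ 0.2829  0.9592 -0.0012]
 [-0.     -0.0013 -1.    ]]
```

```bash
python3 -c "
from h import *
plan((.55,-.173,.15),-21)"
```

```text
d [-1.1529 -1.2696  0.1035] rot [-3.000e-04  3.000e-04  5.254e-01] rows 17.181121926334075 11.003502758463448 -21
d [-1.1529 -1.2696  0.1035] rot [-3.000e-04 -3.000e-04 -4.746e-01] rows 17.181121926334075 9.94045391232617 159
```

Call:
arm_command:
  delta_pos:
    - [-0.6, -0.65, 0]
    - [-0.6, -0.65, 0]
    - [-0.6, -0.65, 0]
    - [-0.6, -0.65, 0]
    - [-0.6, -0.65, 0]
    - [-0.6, -0.65, 0]
    - [-0.6, -0.65, 0]
    - [-0.6, -0.65, 0]
    - [-0.6, -0.65, 0]
    - [-0.6, -0.65, 0]
    - [-0.6, -0.65, 0]
    - [-0.6, -0.65, 0]
    - [-0.6, -0.65, 0]
    - [-0.6, -0.65, 0]
  rotation:
    - [0, 0, 0.525]
    - [0, 0, 0.525]
    - [0, 0, 0.525]
    - [0, 0, 0.525]
    - [0, 0, 0.525]
    - [0, 0, 0.525]
    - [0, 0, 0.525]
    - [0, 0, 0.525]
    - [0, 0, 0.525]
    - [0, 0, 0.525]
    - [0, 0, 0.525]
    - [0, 0, 0.525]
    - [0, 0, 0.525]
    - [0, 0, 0.525]
  claw: [0, 0, 0, 0, 0, 0, 0, 0, 0, 0, 0, 0, 0, 0]

```text
time_s: 1.5
eef_pos: [0.3724, 0.2031, 0.2015]
orientation: [-2.584, -1.786, 0.0]
contact_force: [-0.1, 0.1, 0.0]
grip_width: 0.0005
grasp_force: 0.0
```

```bash
python3 -c "
from h import *
s=telemetry.read_state();print(s['eef_pos'],s['time_s'])
plan((.55,-.173,.14),-21)"
```

```text
[0.37239803 0.20311881 0.20148762] 1.5
d [-0.5782  0.5981  0.123 ] rot [-0.      0.0001  0.0017] rows 8.409246026878868 0.035786246656255384 -21
d [-0.5782  0.5981  0.123 ] rot [-1.000e-04 -1.000e-04 -9.983e-01] rows 8.409246026878868 20.908197807100386 159
```

```bash
python3 -c "
from h import *;import pickle
m=eyes.camera_model('wrist');I=eyes.capture('wrist');pickle.dump((m,I),open('w1.pkl','wb'))
print(blobs(I,(33,90,30),(65,255,255),300),blobs(I,(18,100,60),(32,255,255),300))
for c,s in blobs(I,(33,90,30),(65,255,255),300)+blobs(I,(18,100,60),(32,255,255),300): print(at_z(m,c,.031))
print(proj(m,(.408,.2056,.031)))
"
```

```text
[([309.0, 167.6], [287, 141, 45, 55, 1835])] [([240.0, 122.6], [214, 87, 53, 73, 2761]), ([395.1, 170.7], [368, 139, 55, 64, 2520])]
[0.40809721 0.2053884  0.031     ]
[0.35928574 0.27154947 0.031     ]
[0.48971227 0.17109632 0.031     ]
[308.84271717 167.44176338]
```

Call:
arm_command:
  delta_pos:
    - [-0.578, 0.598, 0]
    - [-0.578, 0.598, 0]
    - [-0.578, 0.598, 0]
    - [-0.578, 0.598, 0]
    - [-0.578, 0.598, 0]
    - [-0.578, 0.598, 0]
    - [-0.578, 0.598, 0]
    - [-0.578, 0.598, 0]
    - [-0.578, 0.598, 0.06]
    - [-0.578, 0.598, 0.123]
    - [-0.578, 0.598, 0.123]
    - [-0.578, 0.598, 0.123]
    - [-0.578, 0.598, 0.123]
  rotation:
    - [0, 0, 0]
    - [0, 0, 0]
    - [0, 0, 0]
    - [0, 0, 0]
    - [0, 0, 0]
    - [0, 0, 0]
    - [0, 0, 0]
    - [0, 0, 0]
    - [0, 0, 0]
    - [0, 0, 0]
    - [0, 0, 0]
    - [0, 0, 0]
    - [0, 0, 0]
  claw: [0, 0, 0, 0, 0, 0, 0, 0, 0, 0, 0, 0, 0]

```text
time_s: 2.85
eef_pos: [0.5496, -0.1735, 0.1417]
orientation: [2.585, 1.782, 0.002]
contact_force: [-0.2, -0.1, 0.5]
grip_width: 0.0
grasp_force: 0.0
```

```bash
python3 -c "
from h import *
s=telemetry.read_state();print(s['eef_pos'],s['contact_force'])
m=eyes.camera_model('wrist');I=eyes.capture('wrist');cv2.imwrite('pics/w2.png',I[:,:,::-1])
for X in((.55,-.173,.026),(.596,-.055,.096),s['eef_pos']): print(proj(m,X))
print(np.linalg.inv(m['intrinsics'])[0,0],m)
"
```

```text
[ 0.5495952  -0.17351426  0.14171759] [-0.18623965 -0.11009968  0.46253684]
[277.05257348 195.39000774]
[278.80524857  13.45547759]
[276.9124814  252.43569554]
0.002964369872131795 {'intrinsics': array([[337.33982031,   0.        , 277.4511633 ],
       [  0.        , 337.33982031, 211.41667114],
       [  0.        ,   0.        ,   1.        ]]), 'R': array([[ 0.93446287, -0.35605422,  0.00213113],
       [-0.33858867, -0.88674087,  0.31471947],
       [-0.11016743, -0.29481523, -0.94918234]]), 't': array([-0.57595913,  0.01049117,  0.33197423])}
```

View pics/w2.png

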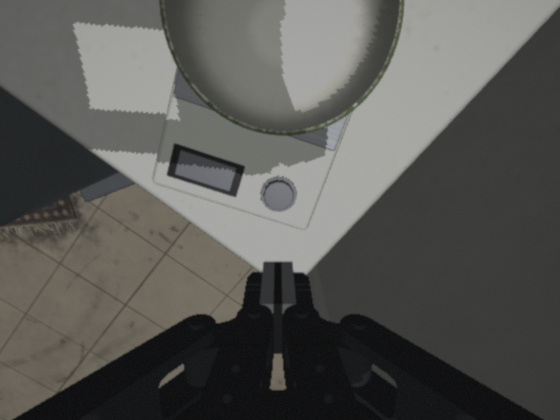

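The wrist view shows the key at (278,193), against a predicted (277,195), which is about 2 mm towards the bowl. I'll descend slowly.

Call:
arm_command:
  delta_pos:
    - [0.004, 0, 0.06]
    - [0.004, 0, 0.12]
    - [0.004, 0, 0.17]
    - [0.004, 0, 0.2]
    - [0.004, 0, 0.216]
    - [0.004, 0, 0.216]
    - [0.004, 0, 0.216]
  rotation:
    - [0, 0, 0]
    - [0, 0, 0]
    - [0, 0, 0]
    - [0, 0, 0]
    - [0, 0, 0]
    - [0, 0, 0]
    - [0, 0, 0]
  claw: [0, 0, 0, 0, 0, 0, 0]

```text
time_s: 3.6
eef_pos: [0.5502, -0.1722, 0.0332]
orientation: [2.587, 1.78, 0.002]
contact_force: [0.3, -0.1, 0.2]
grip_width: -0.0
grasp_force: 0.0
```

Call:
arm_command:
  delta_pos:
    - [0, 0, 0.008]
    - [0, 0, 0.014]
    - [0, 0, 0.019]
    - [0, 0, 0.024]
    - [0, 0, 0.024]
    - [0, 0, 0.024]
  rotation:
    - [0, 0, 0]
    - [0, 0, 0]
    - [0, 0, 0]
    - [0, 0, 0]
    - [0, 0, 0]
    - [0, 0, 0]
  claw: [0, 0, 0, 0, 0, 0]

```text
time_s: 4.2
eef_pos: [0.5493, -0.172, 0.02]
orientation: [-2.588, -1.781, 0.0]
contact_force: [0.2, 0.6, 0.2]
grip_width: 0.0001
grasp_force: 0.0
```

```bash
python3 -c "
from h import *
s=telemetry.read_state();print(s['eef_pos'],s['contact_force'],s['torque'])
I=eyes.capture('wrist');cv2.imwrite('pics/w3.png',cv2.resize(I[120:330,150:430],None,fx=2,fy=2)[:,:,::-1])
s=telemetry.read_state();print(s['eef_pos'],s['contact_force'],s['torque'])
"
```

```text
[ 0.54927638 -0.17201014  0.0200071 ] [0.22218496 0.58223151 0.15398237] [ 0.00692018 -0.02310446  0.04903624]
[ 0.54934134 -0.17200677  0.02008201] [ 0.45066142 -0.50045957  0.00677574] [ 0.00656824 -0.03144669 -0.00414234]
```

View pics/w3.png

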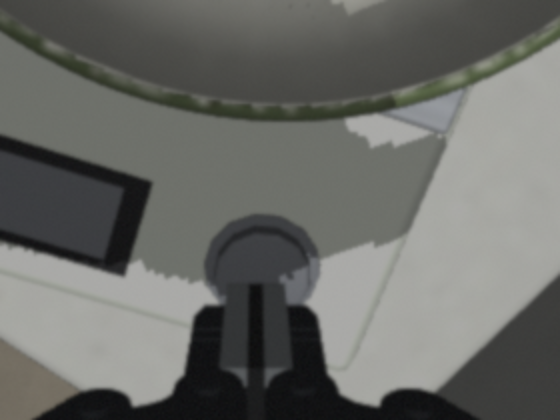

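The tips are just at the key (key centre at crop (262,265), tip at (255,285)) with no force yet. I'll go on down in small steps.

Call:
arm_command:
  delta_pos:
    - [0, 0, 0.002]
    - [0, 0, 0.004]
    - [0, 0, 0.006]
    - [0, 0, 0.006]
  rotation:
    - [0, 0, 0]
    - [0, 0, 0]
    - [0, 0, 0]
    - [0, 0, 0]
  claw: [0, 0, 0, 0]

```text
time_s: 4.65
eef_pos: [0.5492, -0.1719, 0.0169]
orientation: [-2.588, -1.781, 0.0]
contact_force: [0.1, -0.9, 0.6]
grip_width: 0.0001
grasp_force: 0.0
```

```bash
python3 -c "
from h import *
s=telemetry.read_state();print(s['eef_pos'],s['contact_force'],s['torque'])
m=eyes.camera_model('wrist');print(proj(m,s['eef_pos']),proj(m,(.5505,-.172,.026)),proj(m,(.5505,-.172,.021)))
"
```

```text
[ 0.54923879 -0.17193374  0.01692005] [ 0.06846295 -0.85942534  0.60693456] [-0.00823568 -0.01344673  0.04293132]
[276.91371904 252.3920578 ] [279.145895   259.07258695] [279.10318232 254.95894358]
```

Call:
arm_command:
  delta_pos:
    - [0, 0, 0.002]
    - [0, 0, 0.004]
    - [0, 0, 0.006]
    - [0, 0, 0.006]
  rotation:
    - [0, 0, 0]
    - [0, 0, 0]
    - [0, 0, 0]
    - [0, 0, 0]
  claw: [0, 0, 0, 0]

```text
time_s: 5.05
eef_pos: [0.5492, -0.1719, 0.0139]
orientation: [-2.588, -1.781, 0.0]
contact_force: [0.3, -1.1, 0.0]
grip_width: 0.0001
grasp_force: 0.0
```

```bash
python3 -c "
from h import *
s=telemetry.read_state();print(s['eef_pos'],s['contact_force'],s['torque'],s['joint_efforts'])
m=eyes.camera_model('wrist');T=Ro.from_rotvec(s['orientation'])
for d in((0,0,0),(.011,0,0),(-.011,0,0),(.011,0,-.02),(0,0,-.02),(-.011,0,-.02)): print(d,proj(m,s['eef_pos']+T.apply(d)))
I=eyes.capture('scene');cv2.imwrite('pics/s3.png',cv2.resize(I[200:305,300:440],None,fx=5,fy=5,interpolation=2)[:,:,::-1])
"
```

```text
[ 0.54920941 -0.1719457   0.01391141] [ 0.27951076 -1.06028273  0.02431594] [-0.01801068 -0.01348048  0.05234695] [ 6.90861616e-04 -6.11217427e+01 -2.35696381e+01  2.90712103e-05
 -3.55109386e-02 -2.71743716e-06]
(0, 0, 0) [276.87538499 252.42710335]
(0.011, 0, 0) [276.85876917 234.11864026]
(-0.011, 0, 0) [276.89139998 270.0735372 ]
(0.011, 0, -0.02) [276.79828312 249.54432185]
(0, 0, -0.02) [276.818003  269.5922141]
(-0.011, 0, -0.02) [276.83693137 288.83543136]
```

View pics/s3.png

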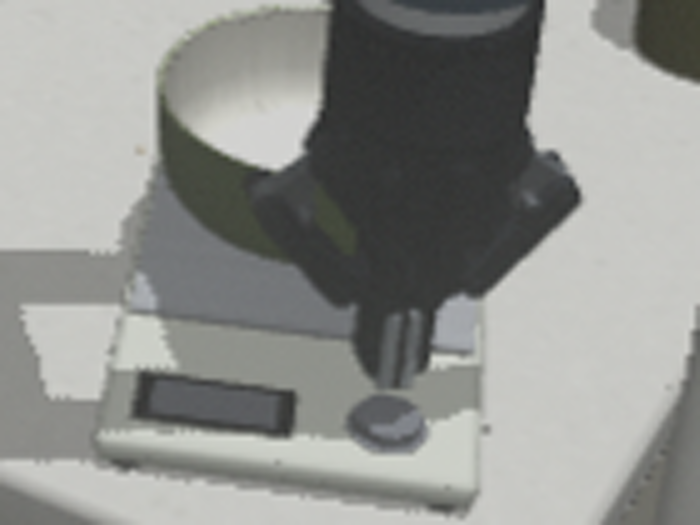

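The scene crop shows the finger tip (397,388) clearly above the key (387,420), so the real tips are higher than the stated TCP. I'll measure that offset.

```bash
python3 -c "
from h import *
s=telemetry.read_state();p=np.array(s['eef_pos']);T=Ro.from_rotvec(s['orientation'])
ms=eyes.camera_model('scene');mw=eyes.camera_model('wrist')
for z in(0,.01,.02,.03,.04): print(z,proj(ms,p+[0,0,z]),proj(ms,p+[0,0,z]+T.apply((-.011,0,0))),proj(mw,p+[0,0,z]+T.apply((.011,0,0))))
print('key',proj(ms,(.5505,-.172,.026)))
print(tri((ms,mw),((379.4,277.6),(277.5,262))))
"
```

```text
0 [375.92477272 287.10123022] [377.44184402 290.70653196] [276.92208066 234.13113387]
0.01 [376.45137465 283.14580949] [377.98067024 286.73439056] [276.89269015 241.42785178]
0.02 [376.98322952 279.15093275] [378.52491884 282.7222763 ] [276.85993098 249.56089929]
0.03 [377.52041634 275.11600668] [379.07467207 278.66958274] [276.82318879 258.68280422]
0.04 [378.06301567 271.04042598] [379.63001388 274.57569112] [276.78169014 268.98558539]
key [377.06783794 282.17741279]
[ 0.55335732 -0.16959241  0.03463743]
```

Call:
arm_command:
  delta_pos:
    - [0, 0, 0.003]
    - [0, 0, 0.006]
    - [0, 0, 0.008]
    - [0, 0, 0.008]
  rotation:
    - [0, 0, 0]
    - [0, 0, 0]
    - [0, 0, 0]
    - [0, 0, 0]
  claw: [0, 0, 0, 0]

```text
time_s: 5.5
eef_pos: [0.5492, -0.1719, 0.0099]
orientation: [-2.588, -1.781, 0.0]
contact_force: [0.5, 0.4, 0.5]
grip_width: -0.0
grasp_force: 0.0
```

Call:
arm_command:
  delta_pos:
    - [0, 0, 0.003]
    - [0, 0, 0.006]
    - [0, 0, 0.006]
  rotation:
    - [0, 0, 0]
    - [0, 0, 0]
    - [0, 0, 0]
  claw: [0, 0, 0]

```text
time_s: 5.8
eef_pos: [0.5492, -0.1719, 0.0069]
orientation: [-2.588, -1.781, 0.0]
contact_force: [-0.2, -0.3, 0.6]
grip_width: 0.0
grasp_force: 0.0
```

Call:
arm_command:
  delta_pos:
    - [0, 0, 0.003]
    - [0, 0, 0.006]
    - [0, 0, 0.006]
  rotation:
    - [0, 0, 0]
    - [0, 0, 0]
    - [0, 0, 0]
  claw: [0, 0, 0]

```text
time_s: 6.1
eef_pos: [0.5492, -0.1719, 0.0039]
orientation: [-2.588, -1.781, 0.0]
contact_force: [-0.6, -0.8, -0.2]
grip_width: 0.0001
grasp_force: 0.0
```

Call:
arm_command:
  delta_pos:
    - [0, 0, 0.002]
    - [0, 0, 0.004]
    - [0, 0, 0.004]
  rotation:
    - [0, 0, 0]
    - [0, 0, 0]
    - [0, 0, 0]
  claw: [0, 0, 0]

```text
time_s: 6.4
eef_pos: [0.5492, -0.172, 0.0019]
orientation: [-2.588, -1.781, 0.0]
contact_force: [0.3, -0.6, -1.0]
grip_width: 0.0001
grasp_force: 0.0
```

```bash
python3 -c "
from h import *
s=telemetry.read_state();print(s['eef_pos'],s['contact_force'])
f=lambda I,a,b,c,d:cv2.resize(I[a:b,c:d],(400,400),interpolation=2)
A=f(eyes.capture('scene'),235,305,345,415);B=f(eyes.capture('wrist'),180,300,217,337)
cv2.imwrite('pics/m4.png',np.hstack([A,B])[:,:,::-1])
"
```

```text
[ 0.5492351  -0.17199696  0.00193603] [ 0.30590934 -0.56934352 -1.00717556]
```

View pics/m4.png

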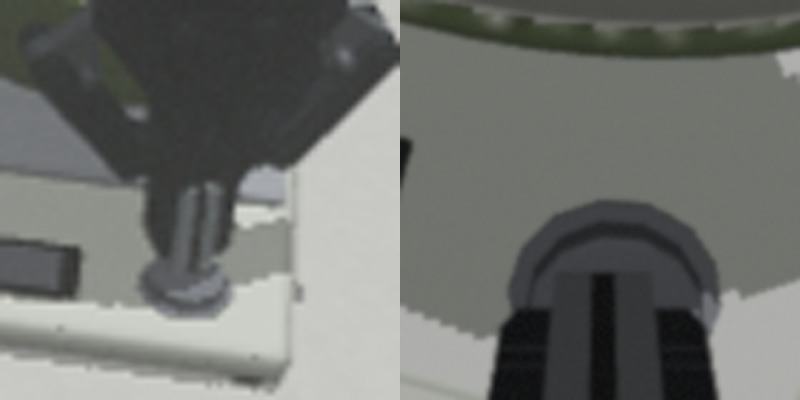

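Both views show the tips just over the key's centre, still a few mm up. I'll keep going.

Call:
arm_command:
  delta_pos:
    - [0, 0, 0.002]
    - [0, 0, 0.004]
    - [0, 0, 0.004]
  rotation:
    - [0, 0, 0]
    - [0, 0, 0]
    - [0, 0, 0]
  claw: [0, 0, 0]

```text
time_s: 6.8
eef_pos: [0.5492, -0.172, -0.0001]
orientation: [-2.588, -1.781, 0.0]
contact_force: [0.3, 0.1, -0.6]
grip_width: -0.0002
grasp_force: 0.0
```

Call:
arm_command:
  delta_pos:
    - [0, 0, 0.002]
    - [0, 0, 0.004]
    - [0, 0, 0.004]
  rotation:
    - [0, 0, 0]
    - [0, 0, 0]
    - [0, 0, 0]
  claw: [0, 0, 0]

```text
time_s: 7.1
eef_pos: [0.5492, -0.172, -0.0021]
orientation: [-2.588, -1.781, 0.0]
contact_force: [-0.1, 0.5, 0.4]
grip_width: -0.0
grasp_force: 0.0
```

Call:
arm_command:
  delta_pos:
    - [0, 0, 0.002]
    - [0, 0, 0.004]
    - [0, 0, 0.004]
  rotation:
    - [0, 0, 0]
    - [0, 0, 0]
    - [0, 0, 0]
  claw: [0, 0, 0]

```text
time_s: 7.4
eef_pos: [0.5494, -0.172, -0.0039]
orientation: [2.588, 1.781, 0.0]
contact_force: [-0.4, -0.2, 1.9]
grip_width: -0.0001
grasp_force: 0.8
```

Contact at stated z of about −0.0035, so the real tips sit about 29 mm behind the stated TCP. Next I'll press the key through its travel.

Call:
arm_command:
  delta_pos:
    - [0, 0, 0.002]
    - [0, 0, 0.004]
    - [0, 0, 0.006]
    - [0, 0, 0.006]
  rotation:
    - [0, 0, 0]
    - [0, 0, 0]
    - [0, 0, 0]
    - [0, 0, 0]
  claw: [0, 0, 0, 0]

```text
time_s: 7.8
eef_pos: [0.5494, -0.172, -0.0069]
orientation: [2.588, 1.781, 0.0]
contact_force: [-0.3, 1.0, 3.3]
grip_width: -0.0002
grasp_force: 1.5
```

Call:
arm_command:
  delta_pos:
    - [0, 0, 0.001]
    - [0, 0, 0.002]
    - [0, 0, 0.003]
    - [0, 0, 0.003]
  rotation:
    - [0, 0, 0]
    - [0, 0, 0]
    - [0, 0, 0]
    - [0, 0, 0]
  claw: [0, 0, 0, 0]

```text
time_s: 8.2
eef_pos: [0.5494, -0.172, -0.0084]
orientation: [2.588, 1.781, 0.0]
contact_force: [-0.1, 0.7, 3.2]
grip_width: -0.0002
grasp_force: 1.9
```

Spring still yielding. I'll go on until there is a hard stop.

Call:
arm_command:
  delta_pos:
    - [0, 0, 0.001]
    - [0, 0, 0.002]
    - [0, 0, 0.002]
  rotation:
    - [0, 0, 0]
    - [0, 0, 0]
    - [0, 0, 0]
  claw: [0, 0, 0]

```text
time_s: 8.5
eef_pos: [0.5494, -0.172, -0.0088]
orientation: [2.588, 1.781, 0.0]
contact_force: [-1.7, 1.1, 11.4]
grip_width: 0.0001
grasp_force: 5.7
```

Call:
arm_command:
  delta_pos:
    - [0, 0, 0.001]
    - [0, 0, 0.002]
    - [0, 0, 0.002]
  rotation:
    - [0, 0, 0]
    - [0, 0, 0]
    - [0, 0, 0]
  claw: [0, 0, 0]

```text
time_s: 8.8
eef_pos: [0.5495, -0.1721, -0.009]
orientation: [2.588, 1.781, 0.0]
contact_force: [-5.8, 1.8, 21.0]
grip_width: 0.0001
grasp_force: 10.6
```

The hard stop is reached (21 N), so the key is fully down. Next I'll release it and lift.

Call:
arm_command:
  delta_pos:
    - [0, 0, -0.01]
    - [0, 0, -0.03]
    - [0, 0, -0.06]
    - [0, 0, -0.12]
    - [0, 0, -0.2]
    - [0, 0, -0.28]
    - [0, 0, -0.3]
    - [0, 0, -0.3]
    - [0, 0, -0.3]
  rotation:
    - [0, 0, 0]
    - [0, 0, 0]
    - [0, 0, 0]
    - [0, 0, 0]
    - [0, 0, 0]
    - [0, 0, 0]
    - [0, 0, 0]
    - [0, 0, 0]
    - [0, 0, 0]
  claw: [0, 0, 0, 0, 0, 0, 0, 0, 0]

```text
time_s: 9.7
eef_pos: [0.5487, -0.1718, 0.139]
orientation: [-2.587, -1.781, 0.001]
contact_force: [0.2, 0.4, -0.6]
grip_width: -0.0003
grasp_force: 0.0
```

```bash
python3 -c "
from h import *
s=telemetry.read_state();print(s['eef_pos'],s['joints'])
for ph in (-4,):plan((.408,.2055,.12),ph)
M={n:eyes.camera_model(n) for n in('top','scene','wrist')}
I=eyes.capture('scene');J=eyes.capture('wrist')
cv2.imwrite('pics/m5.png',np.hstack([cv2.resize(I[195:305,305:415],(400,400)),cv2.resize(J[100:240,207:347],(400,400))])[:,:,::-1])
print(proj(M['scene'],(.5505,-.172,.026))-(305,195),proj(M['wrist'],(.5505,-.172,.026))-(207,100))
"
```

```text
[ 0.54866664 -0.17180088  0.13896751] [-3.06046137e-01  3.44431726e-01  1.79994617e+00 -3.01550529e-05
  9.98131165e-01  5.93059887e-02]
d [ 0.6043 -0.5323  0.0384] rot [-0.0003 -0.     -0.0941] rows 8.06232776501512 1.9701601026689468 -4
d [ 0.6043 -0.5323  0.0384] rot [-0.000e+00  4.000e-04  9.059e-01] rows 8.06232776501512 18.973800540362383 176
[72.06783794 87.17741279] [72.25408524 96.4103153 ]
```

View pics/m5.png

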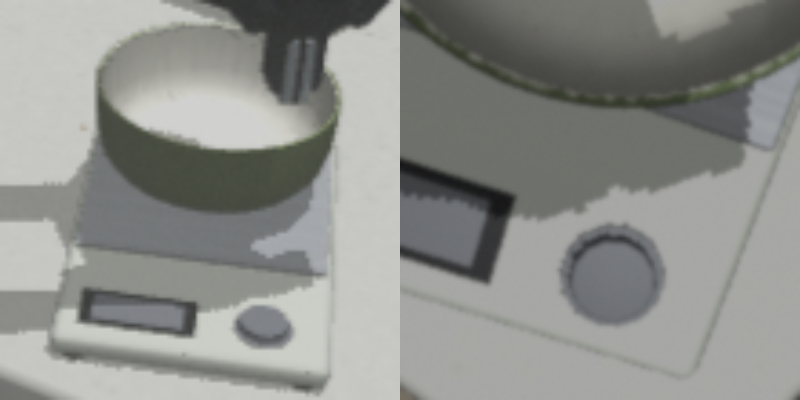

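The key is up again, with bowl and scale undisturbed. Now I'll move above the lime, across its thin axis and partly open.

Call:
arm_command:
  delta_pos:
    - [0.604, -0.532, 0]
    - [0.604, -0.532, 0]
    - [0.604, -0.532, 0]
    - [0.604, -0.532, 0]
    - [0.604, -0.532, 0]
    - [0.604, -0.532, 0]
    - [0.604, -0.532, 0]
    - [0.604, -0.532, 0.02]
    - [0.604, -0.532, 0.04]
    - [0.604, -0.532, 0.04]
    - [0.604, -0.532, 0.04]
    - [0.604, -0.532, 0.04]
  rotation:
    - [0, 0, -0.094]
    - [0, 0, -0.094]
    - [0, 0, -0.094]
    - [0, 0, -0.094]
    - [0, 0, -0.094]
    - [0, 0, -0.094]
    - [0, 0, -0.094]
    - [0, 0, -0.094]
    - [0, 0, -0.094]
    - [0, 0, -0.094]
    - [0, 0, -0.094]
    - [0, 0, -0.094]
  claw: [0.76, 0.76, 0.76, 0.76, 0.76, 0.76, 0.76, 0.76, 0.76, 0.76, 0.76, 0.76]

```text
time_s: 11.0
eef_pos: [0.4092, 0.2039, 0.1195]
orientation: [2.3, 2.14, -0.001]
contact_force: [0.0, -0.0, 1.0]
grip_width: 0.0652
grasp_force: 0.0
```

```bash
python3 -c "
from h import *
s=telemetry.read_state();print(s['eef_pos'],s['grip_width'])
m=eyes.camera_model('wrist');I=eyes.capture('wrist');cv2.imwrite('pics/w6.png',I[:,:,::-1])
hsv=cv2.cvtColor(I,cv2.COLOR_RGB2HSV)
for c,b in blobs(I,(33,90,30),(65,255,255),300): print(c,b,at_z(m,c,.031))
k=cv2.inRange(hsv,(33,90,30),(65,255,255));v,u=np.where(k);P=np.array([at_z(m,q,.031) for q in zip(u,v)])[:,:2]
w,V=np.linalg.eigh(np.cov(P.T));print(4*np.sqrt(w),np.degrees(np.arctan2(V[1,1],V[0,1])))
plan((.408,.2055,.03),-6)
"
```

```text
[0.40924497 0.20393796 0.11948144] 0.06521425691806094
[275.4, 203.4] [248, 169, 57, 69, 2958] [0.40795479 0.20543459 0.031     ]
[0.0455364  0.05623704] 82.30301122344102
d [ 0.0029 -0.003   0.1793] rot [0.     0.0001 0.0104] rows 1.7938356497421228 0.21751006135556747 -6
d [ 0.0029 -0.003   0.1793] rot [-1.000e-04  0.000e+00 -9.896e-01] rows 1.7938356497421228 20.72644430463977 174
```

View pics/w6.png

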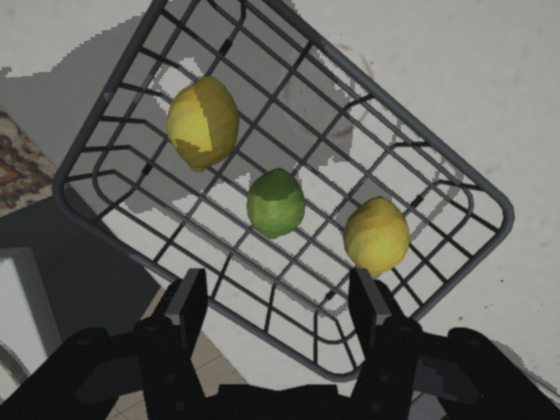

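The wrist view shows the lime at (276,204), consistent at (0.408, 0.2055), with clear room on both sides for the fingers. I'll descend in guarded stages.

Call:
arm_command:
  delta_pos:
    - [0.003, -0.003, 0.08]
    - [0.003, -0.003, 0.15]
    - [0.003, -0.003, 0.2]
    - [0.003, -0.003, 0.225]
    - [0.003, -0.003, 0.24]
    - [0.003, -0.003, 0.24]
  rotation:
    - [0, 0, 0.012]
    - [0, 0, 0.012]
    - [0, 0, 0.012]
    - [0, 0, 0.012]
    - [0, 0, 0.012]
    - [0, 0, 0.012]
  claw: [0.76, 0.76, 0.76, 0.76, 0.76, 0.76]

```text
time_s: 11.65
eef_pos: [0.4077, 0.2063, -0.0005]
orientation: [-2.339, -2.098, 0.001]
contact_force: [-0.2, -0.2, -0.6]
grip_width: 0.0649
grasp_force: 0.0
```

```bash
python3 -c "
from h import *
plan((.408,.2055,-.019),-6)
s=telemetry.read_state();print(s['eef_pos'],s['contact_force'])
I=eyes.capture('top');print(blobs(I,(33,90,30),(65,255,255),30),blobs(I,(18,100,60),(32,255,255),30))"
```

```text
d [-0.0016  0.0008  0.037 ] rot [-0.0001  0.0001 -0.0012] rows 0.3700924028498138 0.0259462927809617 -6
d [-0.0016  0.0008  0.037 ] rot [1.000e-04 2.000e-04 9.988e-01] rows 0.3700924028498138 20.918126942352522 174
[ 0.4076847   0.20633422 -0.00051688] [-0.19667906 -0.1909602  -0.56811458]
[] [([167.0, 156.7], [158, 146, 15, 18, 68]), ([253.7, 188.7], [243, 180, 23, 21, 302]), ([212.7, 249.4], [203, 244, 19, 11, 84])]
```

Call:
arm_command:
  delta_pos:
    - [-0.0015, 0.001, 0.012]
    - [-0.0015, 0.001, 0.024]
    - [-0.0015, 0.001, 0.036]
    - [-0.0015, 0.001, 0.036]
  rotation:
    - [0, 0, 0]
    - [0, 0, 0]
    - [0, 0, 0]
    - [0, 0, 0]
  claw: [0.76, 0.76, 0.76, 0.76]

```text
time_s: 12.1
eef_pos: [0.4074, 0.2057, -0.019]
orientation: [-2.338, -2.099, 0.001]
contact_force: [0.4, 0.5, 1.0]
grip_width: 0.0651
grasp_force: 0.0
```

Call:
arm_command:
  delta_pos:
    - [0, 0, 0]
    - [0, 0, 0]
    - [0, 0, 0]
    - [0, 0, 0]
    - [0, 0, 0]
    - [0, 0, 0]
    - [0, 0, 0]
    - [0, 0, 0]
  rotation:
    - [0, 0, 0]
    - [0, 0, 0]
    - [0, 0, 0]
    - [0, 0, 0]
    - [0, 0, 0]
    - [0, 0, 0]
    - [0, 0, 0]
    - [0, 0, 0]
  claw: [0.65, 0.55, 0.45, 0.35, 0.3, 0.3, 0.3, 0.3]
  newtons: 25

```text
time_s: 12.9
eef_pos: [0.4079, 0.206, -0.0181]
orientation: [2.338, 2.099, 0.0]
contact_force: [-1.6, 0.5, 6.3]
grip_width: 0.0452
grasp_force: 25.1
```

Call:
arm_command:
  delta_pos:
    - [0, 0, -0.004]
    - [0, 0, -0.01]
    - [0, 0, -0.016]
    - [0, 0, -0.02]
    - [0, 0, -0.02]
  rotation:
    - [0, 0, 0]
    - [0, 0, 0]
    - [0, 0, 0]
    - [0, 0, 0]
    - [0, 0, 0]
  claw: [0.3, 0.3, 0.3, 0.3, 0.3]

```text
time_s: 13.4
eef_pos: [0.4081, 0.206, -0.0081]
orientation: [2.338, 2.098, 0.001]
contact_force: [0.5, 0.3, 0.0]
grip_width: 0.0455
grasp_force: 25.7
```

```bash
python3 -c "
from h import *
s=telemetry.read_state();print(s['eef_pos'],s['contact_force'],s['grip_width'])
m=eyes.camera_model('wrist');I=eyes.capture('wrist');print(blobs(I,(33,90,30),(65,255,255),200))
print(proj(m,(.408,.2055,.031)),proj(m,(.408,.2055,.041)))
J=eyes.capture('scene');print(blobs(J,(33,90,30),(65,255,255),30),blobs(J,(18,100,60),(32,255,255),100))"
```

```text
[ 0.40807614  0.20603237 -0.00808747] [0.48608143 0.2671477  0.01619085] 0.045537543297115256
[([277.6, 306.1], [221, 239, 115, 130, 11577])]
[276.89314312 290.846281  ] [276.87403385 303.66334136]
[([232.8, 203.1], [224, 195, 19, 17, 262])] [([262.3, 156.9], [254, 154, 19, 7, 104]), ([202.3, 199.0], [193, 189, 21, 20, 310]), ([269.4, 204.9], [259, 195, 22, 21, 363])]
```

The lime is held. Lifting clear now.

Call:
arm_command:
  delta_pos:
    - [0, 0, -0.03]
    - [0, 0, -0.07]
    - [0, 0, -0.12]
    - [0, 0, -0.17]
    - [0, 0, -0.22]
    - [0, 0, -0.25]
    - [0, 0, -0.26]
    - [0, 0, -0.26]
  rotation:
    - [0, 0, 0]
    - [0, 0, 0]
    - [0, 0, 0]
    - [0, 0, 0]
    - [0, 0, 0]
    - [0, 0, 0]
    - [0, 0, 0]
    - [0, 0, 0]
  claw: [0.3, 0.3, 0.3, 0.3, 0.3, 0.3, 0.3, 0.3]

```text
time_s: 14.3
eef_pos: [0.408, 0.206, 0.1218]
orientation: [2.338, 2.098, 0.002]
contact_force: [0.1, 0.6, -0.5]
grip_width: 0.0456
grasp_force: 25.9
```

```bash
python3 -c "
from h import *
s=telemetry.read_state();print(s['eef_pos'],s['contact_force'],s['grip_width'],s['joints'][5])
for ph in(-6,-40):plan((.597,-.0545,.12),ph)
m=eyes.camera_model('wrist');I=eyes.capture('wrist')
c=blobs(I,(33,90,30),(65,255,255),200);print(c)
T=Ro.from_rotvec(s['orientation'])
for d in(-.045,-.05,-.055):print(proj(m,s['eef_pos']+T.apply((0,0,d))))
J=eyes.capture('top');ms=eyes.camera_model('top');b=blobs(J,(33,90,30),(65,255,255),30)+blobs(J,(18,100,60),(32,255,255),100);print(b)
print([at_z(ms,c,.031) for c,_ in b])"
```

```text
[0.40803997 0.20601422 0.12183562] [ 0.14148605  0.5942035  -0.4645176 ] 0.04561905042623736 0.5720096760898262
d [-0.4774  0.4318  0.0038] rot [ 0.0003 -0.0002 -0.001 ] rows 6.43667373113675 0.021351976529400584 -6
d [-0.4774  0.4318  0.0038] rot [-3.00e-04 -4.00e-04  9.99e-01] rows 6.43667373113675 20.923674911998756 174
d [-0.4774  0.4318  0.0038] rot [ 0.0002 -0.0002  0.1879] rows 6.43667373113675 3.9358090467196245 -40
d [-0.4774  0.4318  0.0038] rot [ 3.000e-04  3.000e-04 -8.121e-01] rows 6.43667373113675 17.00814801124229 140
[([277.5, 306.1], [221, 240, 114, 129, 11494])]
[276.814304   297.21484264]
[276.79604343 303.88807381]
[276.77650717 311.02749406]
[([252.8, 189.1], [241, 180, 25, 21, 342]), ([207.1, 248.7], [199, 243, 17, 12, 114])]
[array([0.49053806, 0.16625453, 0.031     ]), array([0.3477079 , 0.27375635, 0.031     ])]
```

Call:
arm_command:
  delta_pos:
    - [-0.04, 0.036, 0]
    - [-0.1, 0.09, 0]
    - [-0.17, 0.154, 0]
    - [-0.24, 0.217, 0]
    - [-0.31, 0.28, 0]
    - [-0.37, 0.335, 0]
    - [-0.42, 0.38, 0]
    - [-0.455, 0.412, 0]
    - [-0.477, 0.432, 0]
    - [-0.477, 0.432, 0]
    - [-0.477, 0.432, 0]
    - [-0.477, 0.432, 0]
  rotation:
    - [0, 0, 0]
    - [0, 0, 0]
    - [0, 0, 0]
    - [0, 0, 0]
    - [0, 0, 0]
    - [0, 0, 0]
    - [0, 0, 0]
    - [0, 0, 0]
    - [0, 0, 0]
    - [0, 0, 0]
    - [0, 0, 0]
    - [0, 0, 0]
  claw: [0.3, 0.3, 0.3, 0.3, 0.3, 0.3, 0.3, 0.3, 0.3, 0.3, 0.3, 0.3]

```text
time_s: 15.6
eef_pos: [0.596, -0.0534, 0.1212]
orientation: [-2.336, -2.099, 0.001]
contact_force: [-1.1, 0.1, -1.0]
grip_width: 0.0453
grasp_force: 26.0
```

```bash
python3 -c "
from h import *
plan((.597,-.0545,.03),-6)
m=eyes.camera_model('wrist');I=eyes.capture('wrist')
hsv=cv2.cvtColor(I,cv2.COLOR_RGB2HSV);k=cv2.inRange(hsv,(25,60,30),(45,200,200))
# predicted rim (outer r 70mm, z .096): fit centre by maximising rim-colour pixels (olive rim line)
best=[]
a=np.linspace(0,2*np.pi,240)
for x in np.arange(.582,.613,.001):
  for y in np.arange(-.07,-.039,.001):
    q=np.array([proj(m,(x+.069*np.cos(t),y+.069*np.sin(t),.095)) for t in a]).round().astype(int)
    o=(q[:,0]>=0)&(q[:,0]<560)&(q[:,1]>=0)&(q[:,1]<240);q=q[o]
    best.append((k[q[:,1],q[:,0]].mean()/255,len(q),x,y))
print(sorted(best)[-4:])
J=eyes.capture('top');ms=eyes.camera_model('top');b=blobs(J,(18,100,60),(32,255,255),100);print([at_z(ms,c,.031) for c,_ in b],b)"
```

```text
d [-0.002   0.0025  0.1824] rot [-0.0004 -0.0001 -0.0007] rows 1.823961481772003 0.016839148389093183 -6
d [-0.002   0.0025  0.1824] rot [-1.000e-04  6.000e-04  9.993e-01] rows 1.823961481772003 20.929460795883735 174
[(np.float64(0.31451612903225806), 124, np.float64(0.599), np.float64(-0.05399999999999999)), (np.float64(0.3548387096774194), 124, np.float64(0.597), np.float64(-0.05399999999999999)), (np.float64(0.368), 125, np.float64(0.597), np.float64(-0.05299999999999999)), (np.float64(0.43548387096774194), 124, np.float64(0.598), np.float64(-0.05399999999999999))]
[array([0.48907083, 0.17202974, 0.031     ]), array([0.35952814, 0.27159045, 0.031     ])] [([250.4, 189.7], [237, 180, 29, 21, 446]), ([208.1, 243.7], [194, 233, 29, 22, 456])]
```

Lemons unmoved, bowl centre confirmed at (0.598, −0.054). Lowering.

Call:
arm_command:
  delta_pos:
    - [-0.001, 0.004, 0.03]
    - [-0.001, 0.004, 0.08]
    - [-0.001, 0.004, 0.12]
    - [-0.001, 0.004, 0.15]
    - [-0.001, 0.004, 0.17]
    - [-0.001, 0.004, 0.18]
    - [-0.001, 0.004, 0.185]
    - [-0.001, 0.004, 0.19]
    - [-0.001, 0.004, 0.19]
  rotation:
    - [0, 0, 0]
    - [0, 0, 0]
    - [0, 0, 0]
    - [0, 0, 0]
    - [0, 0, 0]
    - [0, 0, 0]
    - [0, 0, 0]
    - [0, 0, 0]
    - [0, 0, 0]
  claw: [0.3, 0.3, 0.3, 0.3, 0.3, 0.3, 0.3, 0.3, 0.3]

```text
time_s: 16.6
eef_pos: [0.5992, -0.0552, 0.0269]
orientation: [2.337, 2.098, 0.001]
contact_force: [-0.8, 0.7, -0.6]
grip_width: 0.0453
grasp_force: 25.9
```

Call:
arm_command:
  delta_pos:
    - [0, 0, 0.004]
    - [0, 0, 0.008]
    - [0, 0, 0.012]
    - [0, 0, 0.012]
  rotation:
    - [0, 0, 0]
    - [0, 0, 0]
    - [0, 0, 0]
    - [0, 0, 0]
  claw: [0.3, 0.3, 0.3, 0.3]

```text
time_s: 17.0
eef_pos: [0.5987, -0.0552, 0.0204]
orientation: [-2.338, -2.098, 0.0]
contact_force: [0.5, -0.6, -1.5]
grip_width: 0.0454
grasp_force: 26.0
```

Call:
arm_command:
  delta_pos:
    - [0, 0, 0.002]
    - [0, 0, 0.004]
    - [0, 0, 0.004]
  rotation:
    - [0, 0, 0]
    - [0, 0, 0]
    - [0, 0, 0]
  claw: [0.3, 0.3, 0.3]

```text
time_s: 17.3
eef_pos: [0.5988, -0.0551, 0.0185]
orientation: [-2.338, -2.099, 0.0]
contact_force: [-0.7, -0.3, -2.1]
grip_width: 0.0454
grasp_force: 26.0
```

Call:
arm_command:
  delta_pos:
    - [0, 0, 0.002]
    - [0, 0, 0.004]
    - [0, 0, 0.004]
  rotation:
    - [0, 0, 0]
    - [0, 0, 0]
    - [0, 0, 0]
  claw: [0.3, 0.3, 0.3]

```text
time_s: 17.6
eef_pos: [0.5988, -0.0551, 0.0164]
orientation: [-2.338, -2.099, 0.0]
contact_force: [-0.7, -0.1, -0.9]
grip_width: 0.0453
grasp_force: 26.0
```

No contact yet, and the lime's underside is about 8 mm above the bowl floor. I'll release gently with a small opening.

Call:
arm_command:
  delta_pos:
    - [0, 0, 0]
    - [0, 0, 0]
    - [0, 0, 0]
    - [0, 0, 0]
    - [0, 0, 0]
  rotation:
    - [0, 0, 0]
    - [0, 0, 0]
    - [0, 0, 0]
    - [0, 0, 0]
    - [0, 0, 0]
  claw: [0.54, 0.57, 0.6, 0.6, 0.6]
  newtons: 20

```text
time_s: 18.1
eef_pos: [0.5989, -0.0552, 0.0167]
orientation: [2.338, 2.099, 0.0]
contact_force: [-0.8, 0.0, -0.2]
grip_width: 0.0513
grasp_force: 0.0
```

```bash
python3 -c "
from h import *
s=telemetry.read_state();print(s['eef_pos'],s['contact_force'],s['grip_width'])
m=eyes.camera_model('wrist');I=eyes.capture('wrist')
print(blobs(I,(33,90,30),(65,255,255),300),proj(m,(.598,-.054,.059)),proj(m,(.598,-.054,.068)))"
```

```text
[ 0.59892218 -0.05515784  0.01665737] [-0.75720842  0.03695856 -0.16237609] 0.051292988708544124
[([276.5, 296.3], [222, 233, 108, 123, 10216])] [274.47229659 291.75198095] [274.2976651  303.56744077]
```

The lime dropped into place (row 296, formerly 306). Rising straight up.

Call:
arm_command:
  delta_pos:
    - [0, 0, -0.01]
    - [0, 0, -0.025]
    - [0, 0, -0.045]
    - [0, 0, -0.07]
    - [0, 0, -0.11]
    - [0, 0, -0.16]
    - [0, 0, -0.22]
    - [0, 0, -0.28]
    - [0, 0, -0.28]
    - [0, 0, -0.28]
  rotation:
    - [0, 0, 0]
    - [0, 0, 0]
    - [0, 0, 0]
    - [0, 0, 0]
    - [0, 0, 0]
    - [0, 0, 0]
    - [0, 0, 0]
    - [0, 0, 0]
    - [0, 0, 0]
    - [0, 0, 0]
  claw: [0.62, 0.62, 0.62, 0.62, 0.62, 0.62, 0.62, 0.62, 0.62, 0.62]

```text
time_s: 19.15
eef_pos: [0.5994, -0.0552, 0.1581]
orientation: [2.337, 2.097, 0.003]
contact_force: [0.1, -0.3, 0.3]
grip_width: 0.0528
grasp_force: 0.0
```

```bash
python3 -c "
from h import *
s=telemetry.read_state();print(s['eef_pos'],s['contact_force'],s['grip_width'])
G=((33,90,30),(65,255,255));Y=((18,100,60),(32,255,255))
for n in('wrist','top','scene'):
    m=eyes.camera_model(n);I=eyes.capture(n)
    for c,b in blobs(I,*G,80): print(n,'g',c,b,at_z(m,c,.059))
    if n!='wrist':
        for c,b in blobs(I,*Y,100): print(n,'y',c,at_z(m,c,.031))
    if n=='scene':
        d=np.abs(I.astype(int)-cv2.imread('pics/scene0.png')[:,:,::-1]).max(2)
        print('key/display region diff',d[255:300,315:402].mean(),'bowl lower rim region',d[225:250,325:400].mean())
"
```

```text
[ 0.59937651 -0.05519588  0.15807557] [ 0.13581418 -0.30248099  0.28481988] 0.05282827509533888
wrist g [276.0, 201.8] [249, 169, 55, 66, 2693] [ 0.59868946 -0.05550077  0.059     ]
top g [344.4, 142.6] [334, 133, 21, 20, 283] [ 0.59872097 -0.05216101  0.059     ]
top y [250.3, 189.7] [0.48907043 0.1722708  0.031     ]
top y [208.1, 243.7] [0.35952814 0.27159045 0.031     ]
scene g [364.3, 229.0] [353, 222, 23, 14, 250] [ 0.60663794 -0.0448656   0.059     ]
scene y [203.3, 198.6] [0.36125642 0.27760703 0.031     ]
scene y [269.4, 205.0] [0.49115297 0.17781009 0.031     ]
key/display region diff 3.8005108556832696 bowl lower rim region 23.733866666666668
```

```bash
python3 -c "
from plant import robot
print(robot.close_job())"
```

```text
the job is handed in; nothing more can be done
None
```

I pressed the zero key to its stop and let it come up, then lowered the lime into the bowl on the scale and handed the job in. Camera measurements after release put the lime at the bowl's centre and the lemons where they started. The display reading itself was not checked.

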